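# Catch seed cones from the chute in a sorting pan

### The arm

A 7-joint arm with a two-finger parallel gripper is mounted at the origin on the work surface. World frame = base frame: x ahead of the robot, y to its left, z up, the work surface at z = 0. Lengths are in m, angles in rad, forces in N, time in s.
With the tool pointing down it reaches from about 0.4 to 0.85 m from the base axis. Payload 4.5 kg.
Tool frame: the origin (TCP) lies at the very end of the fingers, on their centre line; the grasp point (between the pads) lies 19 mm behind it (r.grip_depth is the z of the grasp point in the tool frame, in m); z points along the fingers, y is the line along which they close (so a half turn about z gives the same grasp; the last joint's range is limited). The gripper opens to 88 mm and grips with 3 to 60 N. Pads are 18 mm wide; open, the fingers measure 123 mm over their backs; the gripper's body (75 mm by 187 mm) begins 45 mm behind the grasp point.
Start: joints at [0.034, 0.689, -0.195, 1.565, 0.157, 0.902, -0.215], TCP at [0.625, 0, 0.239] pointing down, gripper open.
Joint ranges: [-3.01, 3.01], [-0.46, 2.08], [-1.47, 1.51], [0.13, 2.56], [-1, 4.14], [0.04, 2.09], [-2.66, 2.66]. Speed limits (rad/s): [2.57, 2.57, 3.14, 3.14, 3.14, 3.14, 3.14].

### API

Orientations are given as a unit quaternion [x, y, z, w].
In Python, from plant import r, order, snapshot, camera_params gives the robot as it stands (r), with the cameras as plain functions and the job (order).
- The arm moves only by the tool creep_tool, called after "Emit:" as name([rows], argument=value, ...), one row to a line, values as JSON. Schema: {"type":"object","properties":{"steps":{"type":"array","items":{"type":"object","properties":{"finger_gap":{"type":"number"},"tx":{"type":"number"},"ty":{"type":"number"},"tz":{"type":"number"},"wx":{"type":"number"},"wy":{"type":"number"},"wz":{"type":"number"}},"additionalProperties":false,"required":["finger_gap"]},"minItems":1,"maxItems":10},"grip_n":{"type":"number"},"only":{"type":"string"},"quiet":{"type":"boolean"},"lines":{"type":"string"}},"required":["steps"],"additionalProperties":false}. steps is a list of rows, 1 to 10 of them, each an object with the fields finger_gap (the opening from 0.0 (shut) to 1.0 (fully open)), tx, ty, tz (the shift in normalised numbers (1 is 0.3 m)), wx, wy, wz (a rotation vector in normalised numbers (1 is pi rad)); a field left out counts as zero (the opening has to be given); each row is the pose to reach, as a shift and turn from the pose commanded when the call began, along the tool's axes at that moment; what a row does not reach only later rows make up. A row lasts 1/10 s, in which the tool goes at most 0.05 m and 0.15 rad, less where a joint would pass 70% of its speed; a pose out of reach is approached as far as the arm can. The fingers move at their own pace and stop on an object; grip_n is the grip in N (left out, the last holds). Time passes only in rows, so rows that do not move let the fingers close. The tool returns the time, the measured TCP pose, the force, the opening and the grip force at its end. only (a regular expression) keeps the lines of the reply that match it, lines (a string "A,B") keeps lines A to B, and quiet returns only ok. No shift or turn number may pass 1 either way. Input that does not fit is refused with a message, and nothing moves.
- r.get_state(): the state, without advancing time (a new reading comes with each control period).
- snapshot(name): name is "scene" or "side" or "wrist"; returns the picture (384x512x3 uint8, red, green, blue); there is no depth.
- camera_params(name): a dict with "fx", "fy", "cx", "cy" (pixels), "k1" (the pictures are not rectified: a ray, as slopes to the right and down, at radius r is drawn at 1 + k1 r^2 times it, then the intrinsics apply), "rvec" (rotation vector, rad) and "tvec" (3), from world to camera coordinates, as OpenCV has them. Camera axes: x right, y down, z forward; pixel columns grow to the right and rows downward; lengths in m; the calibration is good to about 2 mm. A picture is of the moment at which its call begins: read the wrist's pose just before it. camera_params takes no time and is no camera call; for the wrist camera it gives the pose at the moment of the call.
- order.finish_job(): hands the job in; it is judged then, once.
The state is a dict: "clock": time; "q": joint angles; "qd": joint speeds; "joint_torque": joint torques, N m; "tool_pos": TCP position; "eef_rot": TCP orientation; "contact_force": force on the tool from outside, world axes, zero at the start; "moment": the same for the moment, N m; "opening": opening from 0.0 (shut) to 1.0 (fully open); "finger_force": force on a finger pad.
Only numpy, scipy, OpenCV 4.12 (cv2) and the standard library are available. Lean on these libraries where they do the work, as an engineer would, in place of code of your own. Each camera call takes 0.05 s, during which the arm holds its last target. There are 200 camera calls.

### The job

Pick up the white pan by its upright tab and, holding it off the bench under the lip of the chute, press its far wall against the black paddle so that the gate lifts and all three woody cones drop into the pan. Keep hold of the pan until it has caught them all, then stand it flat on the cork mat, cones inside, and let go. Leave the flask, the jar and the brush where they are.

Things in the scene. Friction and masses are not known exactly. Their poses are not given: they have to be found in the camera images.
- pan: White plastic open pan, 148 long (x) x 128 wide (y) x 55 high, walls and floor 4 mm, 160 to 260 g. An upright grip tab rises from its -x end wall: 14 thick (x), 56 wide (y), its top 100 mm above the pan's underside. Origin: centre of the underside; x points from the tab to the far end wall (outer face at x = +74 mm), z up.
- pan_grip (a point): Grip point in the middle of the pan's tab, 71 mm from the pan's origin towards -x and 80 mm above its underside; pinch the tab from above with the fingers closing along the pan's x axis (the tab rises free above the rim between 55 and 100 mm). Axes as the pan's.
- dispenser: Aluminium chute on a plywood stand, fixed. Origin on the bench straight below the middle of the chute's lip; x points from the lip into the chute, z up. Chute 78 wide inside, its floor rises 35 degrees from the lip (165 mm up) to 315 mm at its back's top. A gate frame 106 wide stands round the lip, up to 300 mm. The stand begins 70 mm behind the lip: below the lip is free space.
- lip (a point): Middle of the chute's lip, 165 mm above the bench. Axes as the dispenser's. Pieces leave it towards -x, up to about 1 m/s.
- paddle_face (a point): Middle of the front face of the black paddle under the chute: an upright plate 84 wide x 65 high (80 to 145 mm above the bench), its face straight below the lip when at rest. Axes as the dispenser's. It moves with the paddle.
- paddle (a joint): Travel of the paddle along the dispenser's +x, 0 (rest, gate shut) to 0.04 m (its stop). A spring pushes it back: 1.5 N at rest to 3.5 N at the stop, plus some 1 N for the gate. A linkage lifts the gate 1.5 times as far: the cones pass freely from a travel of 0.033 m on; let go, the gate shuts.
- gate (a joint): Height of the black gate plate at the lip, 0 (shut) to 0.06 m (fully lifted). It is driven by the paddle. Gate and chute are slick: the cones run out by themselves within a second or so once it is up.
- cone0: Brown woody seed cone, 60 long, 40 thick, 28 to 56 g; origin at its middle, length along its y. It starts lying across the chute, number 1 of the queue of three behind the gate.
- cone1: Brown woody seed cone, 60 long, 40 thick, 28 to 56 g; origin at its middle, length along its y. It starts lying across the chute, number 2 of the queue of three behind the gate.
- cone2: Brown woody seed cone, 60 long, 40 thick, 28 to 56 g; origin at its middle, length along its y. It starts lying across the chute, number 3 of the queue of three behind the gate.
- mat: Cork mat, 230 (x) x 210 (y) x 4 mm, fixed flat on the bench. Origin: centre of its underside, its top is 4 mm above the bench.
- flask: Bystander: steel drinking flask, 68 diameter, 210 high, standing; origin at the centre of its base.
- jar: Bystander: glass jar with a lid, 72 diameter, 100 high, standing; origin at the centre of its base.
- brush: Bystander: brush 170 long lying on the bench near the robot.

How it is judged:
By the outcome, as a careful person would: the job done as asked, in the order asked, and still so for the second after the job is handed in, with the robot touching nothing.
It also fails if it takes over 42 s, if anything falls off the work surface, if the arm or the gripper's body presses on something with over 40 N, if the wrist force passes 120 N, or if a joint passes its speed limit or range.

## Working session

There is one attempt and no reset: what is moved stays moved. The work goes in short steps, Python scripts to look and compute and a tool call to move; the robot and the scene stay as the last step left them, time stands still between calls to the robot, and variables do not carry over. Pictures are saved under pics/ and viewed, at most 10 in all, crops included, and the job is handed in when it is done.

```bash
ls; mkdir -p pics
```

Run:
```python
from plant import r, order, snapshot, camera_params
import cv2,numpy as np
for n in("scene","side"):
    im=snapshot(n); cv2.imwrite(f"pics/{n}0.png",im[:,:,::-1]); p=camera_params(n)
    R=cv2.Rodrigues(np.array(p["rvec"]))[0]; print(n,-R.T@np.array(p["tvec"]),p["fx"],p["cx"],p["cy"],p["k1"])
s=r.get_state();print(s["clock"],s["tool_pos"],s["eef_rot"],s["opening"],r.grip_depth)
```

```text
pics
plant.py
scene [ 1.11195978 -0.11721045  0.85881799] 346.5803824874911 251.79567550299515 190.56279058353283 -0.07178242785293132
side [ 0.31746821 -0.55354703  0.73685817] 355.1850596644978 255.17448566727847 189.91418627503307 -0.05463162895304214
0.1 [ 6.24460101e-01 -5.66702368e-05  2.37991076e-01] [ 7.07074610e-01  7.07138495e-01 -6.07951832e-04 -5.23748974e-04] 1.0021743916949213 -0.0187
```

View pics/scene0.png

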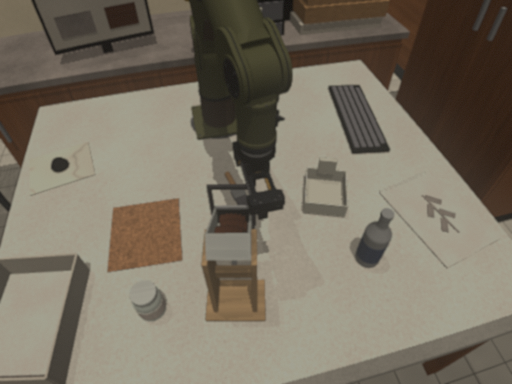

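View pics/side0.png

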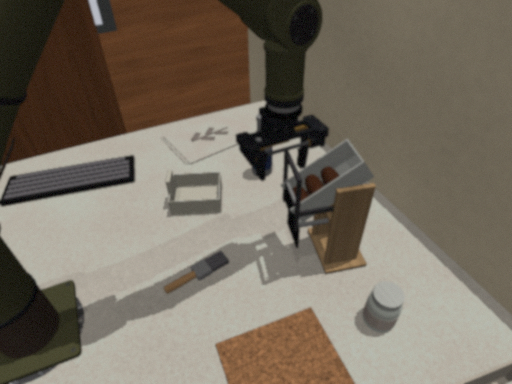

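The scene view shows the pan at (325,190) with its tab at (327,168), the chute at (235,230) with its lip towards the robot, the mat at (146,234), the flask at (375,240) and the jar at (147,298). In the side view the pan is at (195,193), the chute at (325,190), the mat at (285,350), the brush at (197,272) and the jar at (383,305). I'll enlarge for exact corners.

Create h.py:
```python
import cv2,numpy as np
from plant import r, order, snapshot, camera_params
def cam(n):
    p=camera_params(n); R=cv2.Rodrigues(np.array(p["rvec"]))[0]; t=np.array(p["tvec"]).ravel(); return p,R,t
def ray(c,uv):
    p,R,t=c; x=np.array([(uv[0]-p["cx"])/p["fx"],(uv[1]-p["cy"])/p["fy"]]); s=x.copy()
    for _ in range(20): s=x/(1+p["k1"]*(s@s))
    return -R.T@t, R.T@np.array([*s,1])
def plane(c,uv,z):
    o,d=ray(c,uv); return o+d*(z-o[2])/d[2]
def tri(c1,a,c2,b):
    o,d=ray(c1,a);P,e=ray(c2,b); k=np.linalg.lstsq(np.c_[d,-e],P-o,rcond=None)[0]
    x,y=o+d*k[0],P+e*k[1]; return (x+y)/2,np.linalg.norm(x-y)
def proj(c,X):
    p,R,t=c; q=R@np.asarray(X,float)+t; s=q[:2]/q[2]; s=s*(1+p["k1"]*(s@s)); return np.array([p["fx"]*s[0]+p["cx"],p["fy"]*s[1]+p["cy"]])
```

Run:
```python
from h import *
S=cv2.imread("pics/scene0.png");D=cv2.imread("pics/side0.png")
def crop(I,x,y,w,h,W,H): 
    o=cv2.resize(I[y:y+h,x:x+w],(W,H),interpolation=cv2.INTER_CUBIC)
    for k in range(0,w,10): cv2.putText(o,str(x+k),(k*W//w,8),0,.28,(0,0,255)); cv2.line(o,(k*W//w,9),(k*W//w,13),(0,0,255))
    for k in range(0,h,10): cv2.putText(o,str(y+k),(0,k*H//h+3),0,.28,(255,0,0)); cv2.line(o,(18,k*H//h),(24,k*H//h),(255,0,0))
    return o
a=np.hstack([crop(S,295,155,66,66,330,330),crop(D,158,160,78,66,390,330)])
b=np.hstack([crop(S,195,175,80,75,288,270),crop(D,270,130,120,75,432,270)])
cv2.imwrite("pics/c1.png",np.vstack([a,b]))
for n,I in(("scene",S),("side",D)):
    m=cv2.inRange(cv2.cvtColor(I,cv2.COLOR_BGR2HSV),(5,90,90),(18,200,230)); 
    reg=np.zeros_like(m)
    if n=="scene": reg[190:280,100:190]=1
    else: reg[300:,210:360]=1
    m=m*reg; c=max(cv2.findContours(m,0,2)[0],key=cv2.contourArea); q=cv2.approxPolyDP(c,5,True).reshape(-1,2)
    P=[plane(cam(n),u,.004) for u in q]; print(n,[(u.tolist(),p[:2].round(3).tolist()) for u,p in zip(q,P)],np.mean(P,0)[:2])
```

```text
scene [([177, 199], [0.374, -0.201]), ([114, 208], [0.362, -0.401]), ([108, 270], [0.582, -0.413]), ([181, 258], [0.591, -0.21])] [ 0.47724165 -0.30614615]
side [([353, 383], [0.584, -0.39]), ([310, 308], [0.593, -0.213]), ([216, 345], [0.37, -0.203]), ([228, 383], [0.364, -0.285])] [ 0.4777065  -0.27273741]
```

View pics/c1.png

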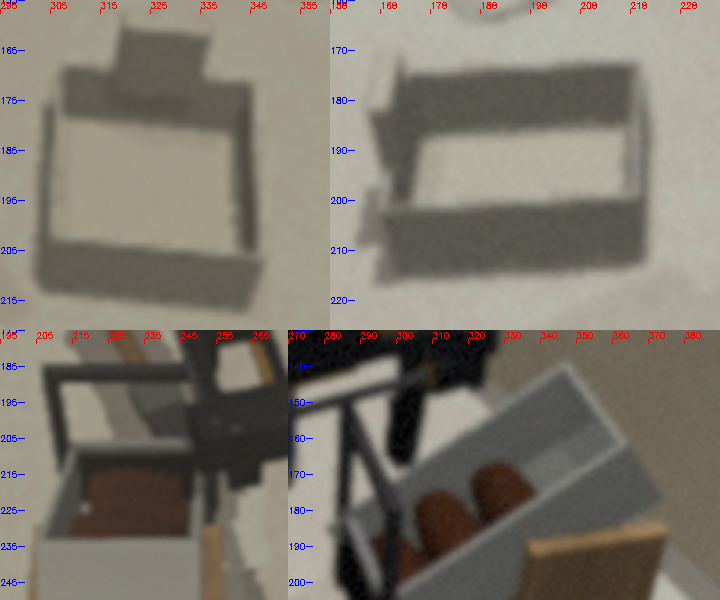

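The crops give the pan's corners in scene as front rim (302.6,203.4)–(347.6,207.4), back rim (307.4,168.6)–(345.4,172) and tab top (319,161)–(337,162.6). In side, the near rim is (168.4,202)–(221.4,199.4) and the far rim (173,175.6)–(220,173). The gate frame is partly hidden by the gripper.

Run:
```python
from h import *
S=cam("scene");D=cam("side")
f=lambda n,c,L,z:print(n,[plane(c,u,z)[:3].round(3).tolist()[:2] for u in L])
f("scene rim FL FR BR BL",S,[(302.6,203.4),(347.6,207.4),(345.4,172),(307.4,168.6)],.055)
f("scene bottom front",S,[(302.6,213),(345,217.4)],0)
f("scene tab top",S,[(319,161),(337,162.6)],.1)
f("side rim nearL nearR farR farL",D,[(168.4,202),(221.4,199.4),(220,173),(173,175.6)],.055)
f("side bottom near",D,[(167,216.6),(221,212.6)],0)
f("side tab",D,[(165,183),(171.6,172)],.1)
f("flask",S,[(372,262),(365,252),(386,218)],0)
```

```text
scene rim FL FR BR BL [[0.525, 0.165], [0.571, 0.288], [0.437, 0.34], [0.393, 0.226]]
scene bottom front [[0.521, 0.172], [0.568, 0.293]]
scene tab top [[0.411, 0.253], [0.431, 0.305]]
side rim nearL nearR farR farL [[0.386, 0.22], [0.526, 0.163], [0.564, 0.278], [0.429, 0.331]]
side bottom near [[0.372, 0.222], [0.521, 0.168]]
side tab [[0.393, 0.25], [0.422, 0.291]]
flask [[0.73, 0.305], [0.696, 0.3], [0.602, 0.415]]
```

Run:
```python
from h import *
S=cam("scene");D=cam("side")
print([plane(S,u,.3).round(3) for u in [(206.7,185.6),(250,186)]],[plane(S,u,0.315).round(3) for u in [(208.9,233.3),(249,233)]],[plane(D,u,.3).round(3) for u in [(287,150)]])
print([plane(S,u,0.01).round(3) for u in [(206,320),(266,320),(266,281)]])
```

```text
[array([ 0.607, -0.105,  0.3  ]), array([ 0.631, -0.015,  0.3  ])] [array([ 0.74 , -0.12 ,  0.315]), array([ 0.758, -0.046,  0.315])] [array([ 0.632, -0.011,  0.3  ])]
[array([ 0.784, -0.168,  0.01 ]), array([ 0.819, -0.024,  0.01 ]), array([0.718, 0.003, 0.01 ])]
```

Careful with the scale: shifts go in shares of 0.3 m and turns go in shares of pi rad. That gives: 0.276 m / 0.3 = 0.92, -0.212 m / 0.3 = -0.7067, 0.372 rad / 3.1416 = 0.1184.

Emit:
creep_tool([
  {"finger_gap":1, "tx":0.1333, "tz":-0.0667},
  {"finger_gap":1, "tx":0.2667, "ty":-0.0667, "tz":-0.0667, "wz":0.0318},
  {"finger_gap":1, "tx":0.4, "ty":-0.1667, "tz":-0.0667, "wz":0.0637},
  {"finger_gap":1, "tx":0.5333, "ty":-0.2667, "tz":-0.0333, "wz":0.0955},
  {"finger_gap":1, "tx":0.6667, "ty":-0.3667, "wz":0.1184},
  {"finger_gap":1, "tx":0.7667, "ty":-0.4833, "tz":0.0333, "wz":0.1184},
  {"finger_gap":1, "tx":0.8667, "ty":-0.6, "tz":0.0667, "wz":0.1184},
  {"finger_gap":1, "tx":0.92, "ty":-0.7067, "tz":0.1, "wz":0.1184},
  {"finger_gap":1, "tx":0.92, "ty":-0.7067, "tz":0.1, "wz":0.1184},
], grip_n=60)

```text
clock: 1.0
tool_pos: [0.4069, 0.2787, 0.2074]
eef_rot: [0.823, 0.568, -0.003, -0.001]
contact_force: [0.6, 0.1, -0.6]
opening: 0.998
finger_force: 0.0
```

Run:
```python
from h import *
s=r.get_state();print(s["clock"],s["tool_pos"],s["eef_rot"])
c=cam("wrist")
T=[]
for n in("scene","side","wrist"):
    im=snapshot(n); cv2.imwrite(f"pics/{n}1.png",im[:,:,::-1]); T.append(im[:,:,::-1])
print(-c[1].T@c[2])
import pickle;pickle.dump(c,open("wc1.pkl","wb"))
def crop(I,x,y,w,h,W,H): 
    o=cv2.resize(I[y:y+h,x:x+w],(W,H),interpolation=cv2.INTER_CUBIC)
    for k in range(0,w,10): cv2.putText(o,str(x+k),(k*W//w,8),0,.28,(0,0,255)); cv2.line(o,(k*W//w,9),(k*W//w,13),(0,0,255))
    for k in range(0,h,10): cv2.putText(o,str(y+k),(0,k*H//h+3),0,.28,(255,0,0)); cv2.line(o,(18,k*H//h),(24,k*H//h),(255,0,0))
    return o
cv2.imwrite("pics/c2.png",np.hstack([crop(T[0],195,175,80,120,400,600),crop(T[1],275,130,80,120,400,600)]))
```

```text
1.0 [0.40685143 0.27869931 0.20740575] [ 0.82300192  0.56802932 -0.00295813 -0.00133681]
[0.43427387 0.35046953 0.35270033]
```

View pics/c2.png

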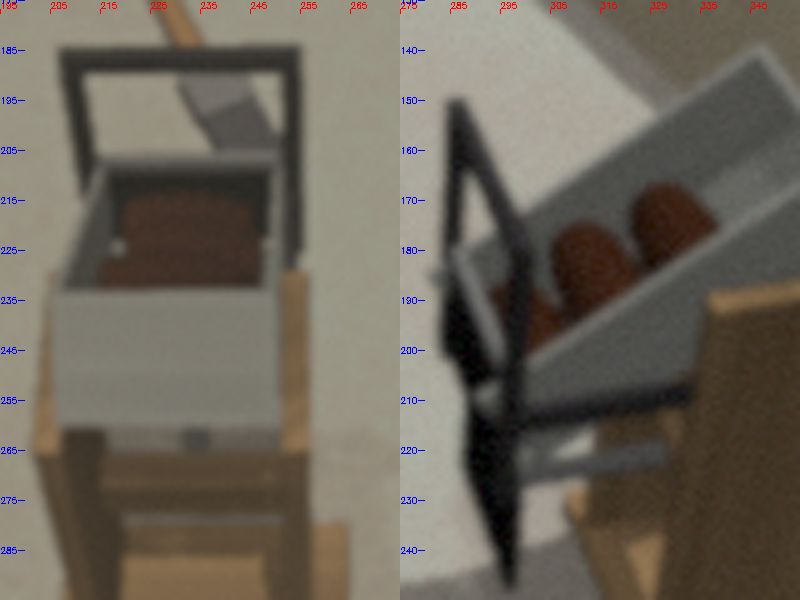

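View pics/wrist1.png

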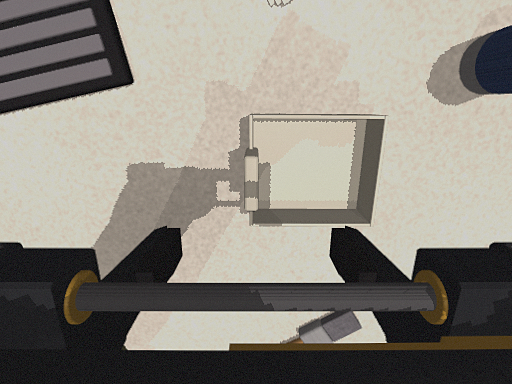

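The crops show the frame's top corners in scene at (206.6,184) and (255,184.4), and in side at (299,177) near and (286,149.6) far. The paddle's bottom corners in side are about (297,248) and (289,224). In the wrist view the tab top is at (251,150–211) and the rim corners are (249,115), (385,115), (371,225) and (249,225).

Run:
```python
from h import *
import pickle
S=cam("scene");D=cam("side");W=pickle.load(open("wc1.pkl","rb"))
A=tri(S,(206.6,184),D,(299,177));B=tri(S,(255,184.4),D,(286,149.6));print("frame",A,B)
for n,c,L,z in(("fr scene",S,[(206.6,184),(255,184.4)],.3),("fr side",D,[(299,177),(286,149.6)],.3),("paddle bottom",D,[(297,248),(289,224)],.08)):
    P=np.array([plane(c,u,z) for u in L]);d=P[1]-P[0];print(n,P.round(3)[:,:2],P.mean(0)[:2].round(4),np.hypot(*d[:2]).round(3),"yaw",np.degrees(np.arctan2(-d[0],d[1])).round(1))
for n,L,z in(("W rim",[(249,115),(385,115),(371,225),(249,225)],.055),("W tab",[(245.5,150),(257.5,150),(257.5,211),(245.5,211)],.1)):
    P=np.array([plane(W,u,z) for u in L]);print(n,P[:,:2].round(3).tolist(),P.mean(0)[:2].round(4))
```

```text
frame (array([ 0.60623003, -0.10504657,  0.30378218]), np.float64(0.00010649389369390773)) (array([ 0.63076222, -0.00509241,  0.29933731]), np.float64(0.004138015830742564))
fr scene [[ 0.603 -0.105]
 [ 0.629 -0.004]] [ 0.6161 -0.0542] 0.105 yaw -14.7
fr side [[ 0.609 -0.101]
 [ 0.63  -0.009]] [ 0.6196 -0.055 ] 0.095 yaw -13.2
paddle bottom [[ 0.619 -0.101]
 [ 0.639 -0.024]] [ 0.6288 -0.0626] 0.079 yaw -15.0
W rim [[0.424, 0.345], [0.557, 0.295], [0.513, 0.177], [0.378, 0.228]] [0.4679 0.2614]
W tab [[0.411, 0.318], [0.421, 0.314], [0.4, 0.258], [0.389, 0.262]] [0.4053 0.288 ]
```

Run:
```python
from h import *
W=cam("wrist"); im=snapshot("wrist")[:,:,::-1]; cv2.imwrite("pics/wrist2.png",im); old=cv2.imread("pics/wrist1.png")
print(cv2.phaseCorrelate(old[80:240,200:400].mean(2).astype("f"),im[80:240,200:400].mean(2).astype("f")))
s=r.get_state();print(s["clock"],s["tool_pos"],s["eef_rot"],-W[1].T@W[2])
for n,L,z in(("W rim",[(249,115),(385,115),(371,225),(249,225)],.055),("W tab",[(245.5,150),(257.5,150),(257.5,211),(245.5,211)],.1)):
    P=np.array([plane(W,u,z) for u in L]);print(n,P[:,:2].round(3).tolist(),P.mean(0)[:2].round(4))
```

```text
((-0.9732138726815407, -0.1408379369174355), 0.9428553813695908)
1.2 [0.41441732 0.27527195 0.2089144 ] [8.26236727e-01 5.63322629e-01 5.30499392e-04 4.53831797e-04] [0.44085869 0.34700018 0.35433955]
W rim [[0.432, 0.342], [0.566, 0.29], [0.521, 0.172], [0.386, 0.225]] [0.4761 0.2573]
W tab [[0.419, 0.315], [0.429, 0.311], [0.407, 0.254], [0.396, 0.259]] [0.4129 0.2847]
```

Emit:
creep_tool([
  {"finger_gap":1, "tx":0.0167, "tz":0.1333},
  {"finger_gap":1, "tx":0.0167, "tz":0.2667},
  {"finger_gap":1, "tx":0.0167, "tz":0.3833},
  {"finger_gap":1, "tx":0.0167, "tz":0.48},
  {"finger_gap":1, "tx":0.0167, "tz":0.48},
  {"finger_gap":0, "tx":0.0167, "tz":0.48},
  {"finger_gap":0, "tx":0.0167, "tz":0.48},
  {"finger_gap":0, "tx":0.0167, "tz":0.48},
  {"finger_gap":0, "tx":0.0167, "tz":0.48},
  {"finger_gap":0, "tx":0.0167, "tz":0.48},
], grip_n=60)

```text
clock: 2.2
tool_pos: [0.4152, 0.281, 0.0655]
eef_rot: [0.826, 0.564, 0.001, -0.0]
contact_force: [0.1, -1.3, 0.8]
opening: 0.567
finger_force: 0.0
```

Emit:
creep_tool([
  {"finger_gap":0},
  {"finger_gap":0},
  {"finger_gap":0},
  {"finger_gap":0},
  {"finger_gap":0},
  {"finger_gap":0},
], grip_n=60)

```text
clock: 2.8
tool_pos: [0.414, 0.2809, 0.0647]
eef_rot: [0.825, 0.564, -0.001, -0.0]
contact_force: [-2.5, 1.4, 2.8]
opening: 0.154
finger_force: 60.0
```

In the tool's units: -0.21 m / 0.3 = -0.7, 0.105 m / 0.3 = 0.35, -0.119 rad / 3.1416 = -0.0379.

Emit:
creep_tool([
  {"finger_gap":0, "tz":-0.0667},
  {"finger_gap":0, "tz":-0.1333},
  {"finger_gap":0, "tx":-0.0333, "ty":0.0167, "tz":-0.2},
  {"finger_gap":0, "tx":-0.1, "ty":0.05, "tz":-0.2667, "wz":-0.0064},
  {"finger_gap":0, "tx":-0.2, "ty":0.1, "tz":-0.2667, "wz":-0.0127},
  {"finger_gap":0, "tx":-0.3, "ty":0.15, "tz":-0.2667, "wz":-0.0191},
  {"finger_gap":0, "tx":-0.4, "ty":0.2, "tz":-0.2667, "wz":-0.0255},
  {"finger_gap":0, "tx":-0.5, "ty":0.25, "tz":-0.2667, "wz":-0.0318},
  {"finger_gap":0, "tx":-0.6, "ty":0.3, "tz":-0.2667, "wz":-0.0379},
  {"finger_gap":0, "tx":-0.7, "ty":0.35, "tz":-0.2667, "wz":-0.0379},
], grip_n=60)

```text
clock: 3.8
tool_pos: [0.4365, 0.045, 0.1445]
eef_rot: [0.791, 0.612, -0.0, 0.0]
contact_force: [1.5, -1.0, -2.2]
opening: 0.15
finger_force: 60.0
```

Emit:
creep_tool([
  {"finger_gap":0, "tx":-0.0767, "ty":0.01},
  {"finger_gap":0, "tx":-0.1333, "ty":0.0233},
  {"finger_gap":0, "tx":-0.1767, "ty":0.035},
  {"finger_gap":0, "tx":-0.1767, "ty":0.035},
  {"finger_gap":0, "tx":-0.1767, "ty":0.035},
])

```text
clock: 4.3
tool_pos: [0.4334, -0.007, 0.1446]
eef_rot: [0.791, 0.612, 0.0, 0.0]
contact_force: [0.4, 0.5, -1.8]
opening: 0.155
finger_force: 60.0
```

Run:
```python
from h import *
snapshot("scene")
T=[]
for n in("scene","side"):
    im=snapshot(n); cv2.imwrite(f"pics/{n}3.png",im[:,:,::-1]); T.append(im[:,:,::-1])
s=r.get_state();print(s["clock"],s["tool_pos"],s["eef_rot"],s["contact_force"],s["opening"])
def crop(I,x,y,w,h,W,H): 
    o=cv2.resize(I[y:y+h,x:x+w],(W,H),interpolation=cv2.INTER_CUBIC)
    for k in range(0,w,10): cv2.putText(o,str(x+k),(k*W//w,8),0,.28,(0,0,255)); cv2.line(o,(k*W//w,9),(k*W//w,13),(0,0,255))
    for k in range(0,h,10): cv2.putText(o,str(y+k),(0,k*H//h+3),0,.28,(255,0,0)); cv2.line(o,(18,k*H//h),(24,k*H//h),(255,0,0))
    return o
cv2.imwrite("pics/c3.png",np.hstack([crop(T[0],180,130,100,150,400,600),crop(T[1],210,120,100,150,400,600)]))
```

```text
4.45 [ 0.43338421 -0.00599746  0.14466779] [ 7.90146527e-01  6.12917919e-01  2.61586360e-04 -1.48235377e-04] [-0.69982145  0.07295128 -3.05446401] 0.15312337737234816
```

View pics/c3.png

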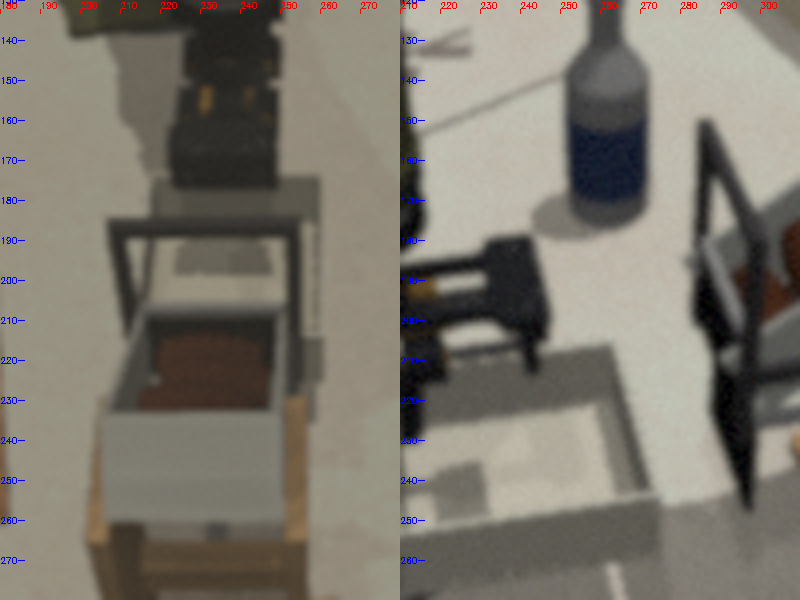

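The side crop shows the pan level, with its front-rim outer corners at (263,206.3) and (274.5,243), in front of the paddle, whose bottom edge runs (288,225)–(296.3,247). The gripper body's nose is at about (245,190).

Run:
```python
from h import *
D=cam("side");S=cam("scene")
d=np.array([np.cos(.253),-np.sin(.253)]);l=np.array([-d[1],d[0]])
for n,c,L,z in(("pan",D,[(274.5,243),(263,206.3)],.135),("paddle",D,[(296.3,247),(288,225)],.08),("frame side",D,[(299,177),(286,149.6)],.3),("frame sc",S,[(206.6,184),(255,184.4)],.3)):
    P=np.array([plane(c,u,z)[:2] for u in L]);e=P[1]-P[0];print(n,(P@np.c_[d,l]).round(4).tolist(),np.hypot(*e).round(3),np.degrees(np.arctan2(-e[0],e[1])).round(1))
s=r.get_state();t=np.array(s["tool_pos"][:2]);print("tcp",t@d,t@l)
```

```text
pan [[0.5646, 0.0377], [0.5625, 0.1565]] 0.119 -13.5
paddle [[0.6232, 0.0606], [0.6214, 0.1334]] 0.073 -13.1
frame side [[0.6147, 0.0544], [0.6126, 0.1493]] 0.095 -13.2
frame sc [[0.6098, 0.0493], [0.6103, 0.1541]] 0.105 -14.7
tcp 0.421089012097419 0.10267367927950104
```

In the tool's units: 0.05 m / 0.3 = 0.1667, 0.04 m / 0.3 = 0.1333.

Emit:
creep_tool([
  {"finger_gap":0, "ty":0.0833},
  {"finger_gap":0, "ty":0.1333},
  {"finger_gap":0, "ty":0.1667},
  {"finger_gap":0, "ty":0.1667},
])

```text
clock: 4.85
tool_pos: [0.4829, -0.0192, 0.1447]
eef_rot: [0.791, 0.612, 0.001, 0.0]
contact_force: [-0.8, 0.1, -2.1]
opening: 0.156
finger_force: 60.0
```

Emit:
creep_tool([
  {"finger_gap":0, "ty":0.0333},
  {"finger_gap":0, "ty":0.05},
  {"finger_gap":0, "ty":0.05},
])

```text
clock: 5.15
tool_pos: [0.4955, -0.0233, 0.1444]
eef_rot: [0.791, 0.612, -0.001, -0.001]
contact_force: [-1.9, 1.0, -1.9]
opening: 0.157
finger_force: 60.1
```

Run:
```python
from h import *
im=snapshot("side")[:,:,::-1]; cv2.imwrite("pics/side4.png",im)
s=r.get_state();print(s["tool_pos"],s["contact_force"])
cv2.imwrite("pics/c4.png",cv2.resize(im[130:270,210:350],(600,600),interpolation=cv2.INTER_CUBIC))
```

```text
[ 0.49552515 -0.02316325  0.14445323] [-0.74709276  0.70894956 -2.84671656]
```

View pics/c4.png

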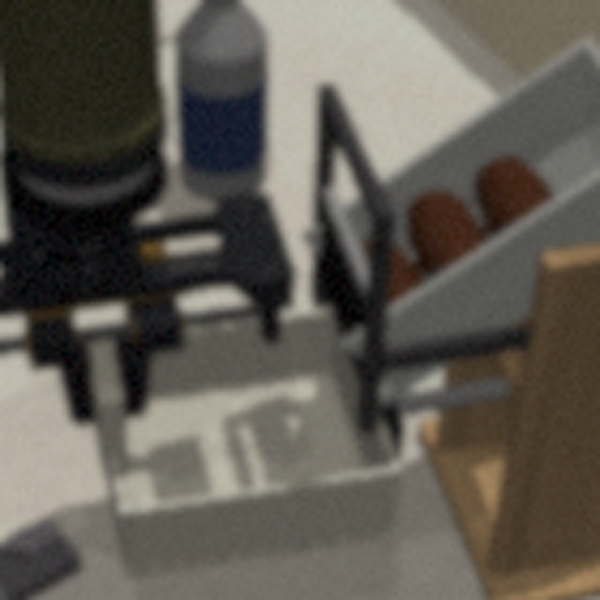

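The pan's front rim is now about at the paddle, and the gripper nose is still clear of the frame. The frame post's lower end seems to be at full-picture pixel (296,230), so I'll check its height.

Run:
```python
from h import *
D=cam("side");d=np.array([np.cos(.253),-np.sin(.253),0]);l=np.array([-d[1],d[0],0])
for u in[(296.3,230),(300,214),(297,247)]:
    o,v=ray(D,u)
    for F in(.61,.62):
        X=o+v*(F-o@d)/(v@d); print(u,F,"lat",(X@l).round(3),"z",X[2].round(3))
for z in(.30,.165,.145,.08): print(z,[proj(D,.615*d+L*l+np.array([0,0,z])).round(1).tolist() for L in(.049,.06,.144,.155)])
```

```text
(296.3, 230) 0.61 lat 0.031 z 0.174
(296.3, 230) 0.62 lat 0.061 z 0.14
(300, 214) 0.61 lat 0.017 z 0.237
(300, 214) 0.62 lat 0.045 z 0.206
(297, 247) 0.61 lat 0.017 z 0.134
(297, 247) 0.62 lat 0.046 z 0.098
0.3 [[299.9, 178.7], [298.4, 175.2], [287.7, 150.9], [286.5, 148.0]]
0.165 [[296.2, 226.6], [294.9, 223.0], [285.6, 197.7], [284.5, 194.6]]
0.145 [[295.7, 232.7], [294.4, 229.1], [285.3, 203.8], [284.3, 200.7]]
0.08 [[294.2, 251.3], [293.0, 247.7], [284.5, 222.4], [283.5, 219.3]]
```

In the tool's units: 0.024 m / 0.3 = 0.08, 0.018 m / 0.3 = 0.06.

Emit:
creep_tool([
  {"finger_gap":0, "ty":0.0333},
  {"finger_gap":0, "ty":0.06},
  {"finger_gap":0, "ty":0.08},
  {"finger_gap":0, "ty":0.08},
  {"finger_gap":0, "ty":0.08},
])

```text
clock: 5.7
tool_pos: [0.5185, -0.0293, 0.1443]
eef_rot: [0.791, 0.612, -0.001, -0.001]
contact_force: [-4.5, 1.6, -8.8]
opening: 0.153
finger_force: 60.2
```

Run:
```python
from h import *
T=[]
for n in("side","scene"):
    im=snapshot(n)[:,:,::-1]; cv2.imwrite(f"pics/{n}5.png",im); T.append(im)
s=r.get_state();print(s["tool_pos"],s["contact_force"],s["moment"])
f=lambda I,x,y:cv2.resize(I[y:y+140,x:x+90],(385,600),interpolation=cv2.INTER_CUBIC)
cv2.imwrite("pics/c5.png",np.hstack([f(T[0],250,130),f(T[1],190,140)]))
```

```text
[ 0.51799333 -0.02920519  0.14427176] [-3.26338921  1.59867788 -4.23516171] [0.30541776 1.17994127 0.15319359]
```

View pics/c5.png

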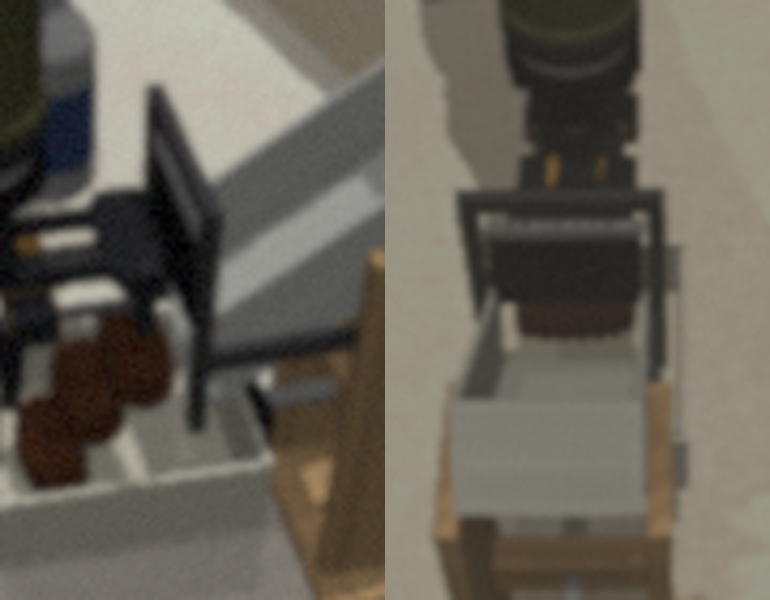

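The side crop shows all three cones in the pan: (259,233), (270,221) and (281,215). The chute is empty. I'll wait a little, back off and swing to the mat.

In the tool's units: -0.09 m / 0.3 = -0.3, -0.085 m / 0.3 = -0.2833.

Emit:
creep_tool([
  {"finger_gap":0},
  {"finger_gap":0},
  {"finger_gap":0},
  {"finger_gap":0},
  {"finger_gap":0, "ty":-0.0333},
  {"finger_gap":0, "ty":-0.0833},
  {"finger_gap":0, "ty":-0.15},
  {"finger_gap":0, "ty":-0.2167},
  {"finger_gap":0, "ty":-0.2833},
  {"finger_gap":0, "ty":-0.3},
])

```text
clock: 6.8
tool_pos: [0.4318, -0.0064, 0.1455]
eef_rot: [0.791, 0.612, 0.001, 0.001]
contact_force: [-0.6, -0.9, -3.3]
opening: 0.149
finger_force: 60.0
```

Run:
```python
from h import *
im=snapshot("scene");im=snapshot("side")
s=r.get_state();t=np.array(s["tool_pos"]);x,y=s["eef_rot"][:2]
Y=np.array([2*x*y,2*y*y-1]);X=np.array([2*x*x-1,2*x*y])
yaw=np.arctan2(Y[1],Y[0]);g=np.array([.478,-.306])-.071*np.array([np.cos(-.043),np.sin(-.043)])
e=g-t[:2];print(t,s["contact_force"],"goal",g,"dxy",e@X,e@Y,"rz",yaw+.043)
```

```text
[ 0.4335515  -0.00660695  0.14537447] [ 0.4129045   0.15823683 -3.91260845] goal [ 0.40706563 -0.30294794] dxy -0.29354319328354106 0.04849089769064969 rz -0.20985262425601803
```

In the tool's units: -0.293 m / 0.3 = -0.9767, 0.03 m / 0.3 = 0.1, -0.21 rad / 3.1416 = -0.0668.

Emit:
creep_tool([
  {"finger_gap":0, "tx":-0.05, "ty":0.0067, "wz":-0.0032},
  {"finger_gap":0, "tx":-0.1333, "ty":0.0233, "wz":-0.0095},
  {"finger_gap":0, "tx":-0.25, "ty":0.04, "wz":-0.0191},
  {"finger_gap":0, "tx":-0.3667, "ty":0.06, "wz":-0.0286},
  {"finger_gap":0, "tx":-0.4833, "ty":0.08, "wz":-0.0382},
  {"finger_gap":0, "tx":-0.6, "ty":0.1, "wz":-0.0477},
  {"finger_gap":0, "tx":-0.7167, "ty":0.12, "wz":-0.0573},
  {"finger_gap":0, "tx":-0.8333, "ty":0.14, "wz":-0.0668},
  {"finger_gap":0, "tx":-0.9333, "ty":0.1533, "wz":-0.0668},
  {"finger_gap":0, "tx":-0.9767, "ty":0.16, "wz":-0.0668},
])

```text
clock: 7.9
tool_pos: [0.4057, -0.3081, 0.1449]
eef_rot: [0.725, 0.689, -0.0, 0.002]
contact_force: [-0.1, 0.6, -3.6]
opening: 0.155
finger_force: 60.0
```

Emit:
creep_tool([
  {"finger_gap":0},
  {"finger_gap":0, "tz":0.0667},
  {"finger_gap":0, "tz":0.1333},
  {"finger_gap":0, "tz":0.1833},
  {"finger_gap":0, "tz":0.1833},
])

```text
clock: 8.4
tool_pos: [0.4057, -0.2999, 0.0884]
eef_rot: [0.721, 0.693, 0.0, -0.002]
contact_force: [0.1, 0.3, -4.1]
opening: 0.155
finger_force: 60.0
```

Run:
```python
from h import *
im=snapshot("side")[:,:,::-1]; cv2.imwrite("pics/side6.png",im)
im2=snapshot("scene")[:,:,::-1]; cv2.imwrite("pics/scene6.png",im2)
s=r.get_state();print(s["tool_pos"],s["contact_force"])
cv2.imwrite("pics/c6.png",np.hstack([cv2.resize(im[180:384,140:400],(500,392)),cv2.resize(im2[140:300,70:190],(294,392))]))
```

```text
[ 0.40647696 -0.30109006  0.09002966] [ 0.07588927  0.01401972 -3.94616591]
```

View pics/c6.png

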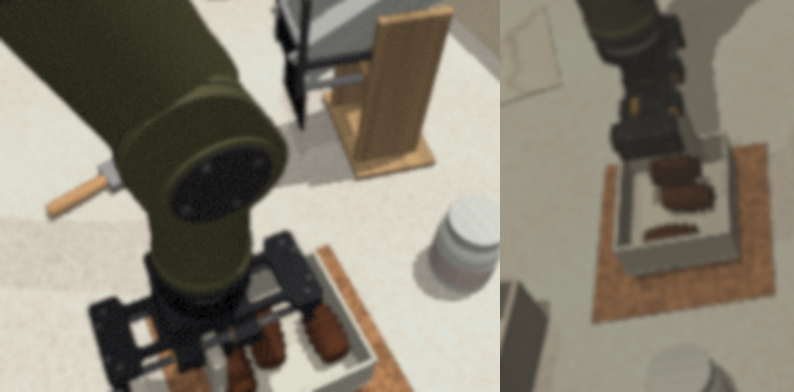

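All three cones are in the pan, which is level and over the mat. I'll lower it to contact.

In the tool's units: 0.019 m / 0.3 = 0.0633, 0.017 m / 0.3 = 0.0567.

Emit:
creep_tool([
  {"finger_gap":0, "tz":0.0267},
  {"finger_gap":0, "tz":0.0467},
  {"finger_gap":0, "tz":0.0567},
  {"finger_gap":0, "tz":0.0633},
  {"finger_gap":0, "tz":0.0633},
  {"finger_gap":0, "tz":0.0633},
])

```text
clock: 9.1
tool_pos: [0.4054, -0.3026, 0.0708]
eef_rot: [0.722, 0.692, 0.0, 0.0]
contact_force: [-0.6, 0.4, -3.4]
opening: 0.15
finger_force: 60.0
```

In the tool's units: 0.003 m / 0.3 = 0.01, 0.002 m / 0.3 = 0.0067.

Emit:
creep_tool([
  {"finger_gap":0, "tz":0.0033},
  {"finger_gap":0, "tz":0.0067},
  {"finger_gap":0, "tz":0.01},
  {"finger_gap":0, "tz":0.01},
  {"finger_gap":0, "tz":0.01},
])

```text
clock: 9.6
tool_pos: [0.4054, -0.3026, 0.0687]
eef_rot: [0.722, 0.692, -0.0, 0.001]
contact_force: [-2.6, 0.8, 6.5]
opening: 0.154
finger_force: 60.0
```

In the tool's units: -0.14 m / 0.3 = -0.4667, -0.1 m / 0.3 = -0.3333.

Emit:
creep_tool([
  {"finger_gap":0.4},
  {"finger_gap":0.4},
  {"finger_gap":0.4},
  {"finger_gap":0.4},
  {"finger_gap":0.4, "tz":-0.0333},
  {"finger_gap":0.4, "tz":-0.1},
  {"finger_gap":0.4, "tz":-0.2},
  {"finger_gap":0.4, "tz":-0.3333},
  {"finger_gap":0.4, "tz":-0.4667},
  {"finger_gap":0.4, "tz":-0.4667},
])

```text
clock: 10.6
tool_pos: [0.4082, -0.3038, 0.2128]
eef_rot: [0.722, 0.692, 0.001, 0.005]
contact_force: [0.6, -0.4, 0.3]
opening: 0.402
finger_force: 0.0
```

Run:
```python
from h import *
im=snapshot("side")[:,:,::-1]; im2=snapshot("scene")[:,:,::-1]
print(r.get_state()["tool_pos"])
cv2.imwrite("pics/c7.png",np.hstack([cv2.resize(im,(480,360)),cv2.resize(im2[140:320,70:220],(300,360))]))
```

```text
[ 0.40555816 -0.30291689  0.2088782 ]
```

View pics/c7.png

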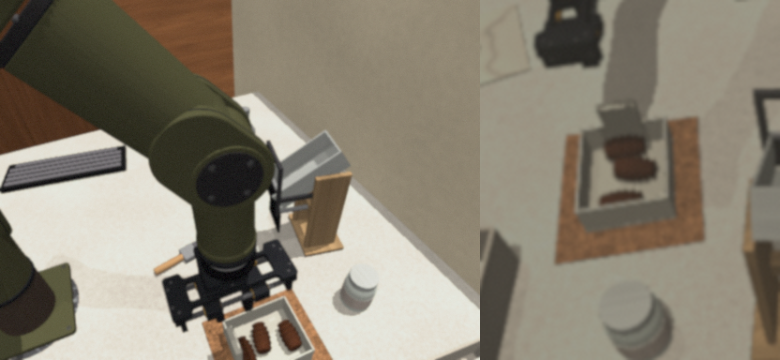

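The pan stands flat inside the mat with the three cones in it. The gripper is clear, and the jar and brush are where they were.

```bash
python3 -c "
from plant import r, order, snapshot, camera_params
print(order.finish_job())"
```

```text
the job is handed in; nothing more can be done
None
```

The job is handed in at about 10.7 s: the pan caught all three cones under the chute and now stands flat on the cork mat with them inside, released, and nothing touched the flask, jar or brush.

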